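# Tip up a laminate on the tilting stand

### The job

The carbon laminate on the tilting stand is to be tipped up for inspection. Take the laminating roller off the glass plate and lay it gently, flat, in the empty steel tray; then swing the handwheel's folding handle right out until its spring pin snaps in, and wind the wheel clockwise until the plate slopes at about 40 degrees, the edge nearest the robot down. Leave the handle latched out, and do not knock over or shift the bottles, can, cup, tape and spreader standing about.

Things in the scene. Friction and masses are not known exactly. Their poses are not given: they have to be found in the camera images.
- wheel_axis (a point): Fixed point: centre of the handwheel's rim, 166 mm above the table. Aluminium wheel, rim 184 mm across, 16 mm thick; three thin spokes and a 40 mm hub lie 14 to 34 mm below the rim's middle plane. It faces up and towards the robot, its axis 32 degrees from vertical. z: along the wheel's axis, outwards. x: in the wheel's plane, up the slope, away from the robot. y: level, to the left.
- crank_hinge (a point): Hinge of the folding handle, carried round by the wheel: 64 mm from the wheel's axis, 14 mm outwards (along the axis) of the rim's middle plane. At the start at the top of the slope, within 7 degrees. The hinge pin lies along the wheel's tangent. Axes turn with the handle; y along the hinge pin.
- crank_grip (a point): Middle of the handle's black grip, 65 mm from the hinge: a cylinder 24 mm thick, 70 mm long (30 to 100 mm from the hinge) that spins freely about its length. Folded, it lies from the hinge inwards across the wheel, its centre line 28 mm above the hub's top. Swung out, it stands parallel to the wheel's axis and circles it at 64 mm. x: along the grip towards the hinge.
- crank (a joint): Angle of the folding handle, rad: 0 folded flat across the wheel, 1.571 swung right out (hard stop). Starts at 0 to 0.15. Hinge friction 0.05 N m: it stays where it is left. While folded (below about 0.6) a tang under the hinge stands between two lugs on the gearbox, so the wheel can only rock 9 degrees either way.
- latch_pin (a joint): Spring pin beside the hinge, m: 0 held back, 0.006 snapped in behind the handle's link. It snaps in by itself when the handle comes within 5 degrees of its stop, and then keeps the handle out, with about 6 degrees of play.
- handwheel (a joint): Turn of the wheel, rad; grows clockwise as seen facing the wheel from the robot's side and above. Starts within 0.12 of 0. Turning it takes about 0.15 N m and it stays where it is left.
- plate (a joint): Slope of the glass plate, rad: 0 level; grows as the edge nearest the robot goes down and the far edge up. Worm drive: always 1/20 of the wheel's turn, so one turn of the wheel tips it 18 degrees; 40 degrees is 0.698. A protractor with a tick every 10 degrees stands at the plate's left side.
- plate_mid (a point): Centre of the top of the glass plate (240 x 220 x 8 mm; black laminate with a masking-tape border on it), 135 mm above the table when level; it pivots about a level axis along its y, 20 mm below this point. x: away from the robot, y: to the left.
- lamp_arm (a point): Point on the lamp arm, a level 20 mm tube 387 mm above the table over the far side of the wheel (40 mm farther from the robot than wheel_axis). From here it runs along the stand's y: 165 mm to the right, to a 22 mm upright post, and 100 mm to the left, where it bends away to a lamp head 420 mm up over the far edge of the plate. Nothing of it moves.
- roller_handle (a point): Grip point of the laminating roller, on the centre line of its wooden handle, 22 mm above what it lies on (the plate). Handle 25 mm thick here, with a 44 mm bulge at its free end 53 mm behind. x: along the handle to the finned aluminium roll, 44 mm thick, 116 mm wide over its fork, lying crosswise 121 mm ahead. 200 mm long, 0.2 to 0.3 kg.
- roller: The laminating roller as a whole, same axes. Origin: below its middle, level with the underside of its roll; 45 mm ahead of roller_handle along the handle and 22 mm below its centre line.
- tray: Empty open steel tray, fixed to the table, 270 x 180 x 42 mm, walls and floor 4 mm (inside 262 x 172). Origin: centre of its underside. x axis along its long side, z up.
- resin: White bottle, 72 mm thick, 170 mm tall. Origin: centre of its underside.
- hardener: Clear bottle, 54 mm thick, 130 mm tall. Origin: centre of its underside.
- cup: White mixing cup, 72 mm across, 85 mm tall. Origin: centre of its underside.
- tape: Roll of masking tape lying flat, 104 mm across, 28 mm high. Origin: centre of its underside.
- solvent: Steel can, 90 mm thick, 150 mm tall. Origin: centre of its underside.
- spreader: Yellow plastic spreader lying on the table, 170 mm long. x axis along it.
Not all that is in view belongs to the job. Leave any red look-alike of the roller alone.

How it is judged:
By the outcome, as a careful person would: the job done as asked, in the order asked, and still so for the second after the job is handed in, with the robot touching nothing.
It also fails if it takes over 72 s, if anything falls off the work surface, if the arm or the gripper's body presses on something with over 40 N, if the wrist force passes 120 N, or if a joint passes its speed limit or range.

### The arm

A 6-joint arm with a two-finger parallel gripper is mounted at the origin on the work surface. World frame = base frame: x ahead of the robot, y to its left, z up, the work surface at z = 0. Lengths are in m, angles in rad, forces in N, time in s.
With the tool pointing down it reaches from about 0.425 to 0.95 m from the base axis. Payload 3.5 kg.
Tool frame: the origin (TCP) lies midway between the tips of the shut fingers; the grasp point (between the pads) lies 19 mm behind it (ctrl.pinch_z is the distance from the TCP to the grasp point, in m); z points along the fingers, y is the line along which they close (so a half turn about z gives the same grasp; the last joint's range is limited). The gripper opens to 85 mm and grips with 20 to 120 N. Pads are 22 mm wide; open, the fingers measure 114 mm over their backs; the gripper's body (76 mm by 85 mm) begins 54 mm behind the grasp point. The pads swing forward as they close: fully open they stand 13 mm farther back than shut.
Start: joints at [0.987, 0.286, 1.577, -0, 1.279, -0.15], TCP at [0.284, 0.612, 0.231] pointing down, gripper open.
Joint ranges: [-2.77, 2.77], [-0.9, 2.22], [0.21, 2.48], [-1.53, 4.67], [0.24, 2.81], [-2.84, 2.84]. Speed limits (rad/s): [2.79, 2.79, 3.14, 3.14, 3.14, 3.14].

### API

Orientations are given as a unit quaternion [x, y, z, w].
In Python, from plant import get_state, viewer, sign_off, ctrl gives the robot as it stands. The module is installed in compiled form; this text tells all that it offers.
- The arm moves only by the shell command python3 -m handwheel 'ROWS' [FORCE]. ROWS is JSON, a list that holds one entry, the list of rows, each a list of 5 numbers: the finger opening in m, from 0 to 0.0854, then the shift along the tool's x, y, z in m, then the turn about the tool's z in degrees. In form: [[[claw, x, y, z, spin], ...]]. A call has 1 to 12 rows; each row shifts and turns the commanded pose from where the row before left it, along the tool's axes as they then stand; what a row does not reach is not made up. A row lasts 1/12 s, in which the tool goes at most 41.7 mm and 7.16 degrees, less where a joint would pass 70% of its speed; a pose out of reach is approached as far as the arm can. A call is refused whole if a number of a shift passes 0.0417 or a number of a turn 7.16, either way. A call with a gripper value outside its range is refused whole. The fingers move at their own pace and stop on an object; FORCE is the grip in N (left out, the last holds). Time passes only in rows, so rows that do not move let the fingers close. It gives the time, the measured TCP pose, the force, the opening and the grip force at its end, in the units of the state.
- get_state(): the state, without advancing time (a new reading comes with each control period).
- viewer.read_camera(name): name is "scene" or "top" or "wrist"; returns the picture (480x640x3 uint8, blue, green, red); there is no depth.
- viewer.camera_params(name): a dict with "fov_y" (degrees; the focal length in pixels is half the picture's height over the tangent of half this angle, whatever the lens; pixels are square), "cx", "cy" (the principal point, pixels), "xyz" and "attitude" of the camera in the world; the wrist camera has in their place "hand_eye" (4x4, takes a point from camera to tool coordinates, whose origin is the TCP and whose axes are the flange's). Camera axes: x right, y up, looking along -z (the intrinsics and any distortion apply to the point x, -y, -z); pixel columns grow to the right and rows downward; lengths in m; the calibration is good to about 2 mm. A picture is of the moment at which its call begins: read the wrist's pose just before it. camera_params takes no time and is no camera call.
- sign_off(): hands the job in; it is judged then, once.
Trained networks look in the newest picture that a camera, given by its name, has taken for a name from the list of things; names that differ only in an ending like _2 or _b are one class to them, and where a whole thing is asked for, a point or a joint stands for the part that bears it (a point fixed in the world has none). Each returns a list of dicts, best first, with "confidence" (0 to 1); they miss things now and then, are a little off and sometimes report something else, mostly with a low value. They report only what shows in the picture. A call takes as long as a camera call. They do not tell look-alikes from the thing itself.
- viewer.look_for(camera, name): "extent" ([left, top, width, height] as shares, 0 to 1, of the picture: columns of its width, rows of its height, round what is visible of it).
- viewer.outline_of(camera, name): "mask" (480x640 bool, what is visible of it) and "extent" ([left, top, width, height] as shares, 0 to 1, of the picture: columns of its width, rows of its height, round what is visible of it).
- viewer.pinpoint(camera, name): "xy" ([column, row] as shares, 0 to 1, of the picture: columns of its width, rows of its height: a listed point, or the origin of a listed thing).
The state is a dict: "time": time; "qpos": joint angles; "dq": joint speeds; "joint_efforts": joint torques, N m; "eef_pos": TCP position; "tcp_rot": TCP orientation; "contact_force": force on the tool from outside, world axes, zero at the start; "wrist_torque": the same for the moment, N m; "opening": opening from 0.0 (shut) to 1.0 (fully open); "finger_force": force on a finger pad.
Only numpy, scipy, OpenCV 4.12 (cv2) and the standard library are available. Lean on these libraries where they do the work, as an engineer would, in place of code of your own. Each camera call takes 0.05 s, during which the arm holds its last target. There are 200 camera calls.

## Working session

There is one attempt and no reset: what is moved stays moved. The work goes in short steps, Python scripts to look and compute and a shell command to move; the robot and the scene stay as the last step left them, time stands still between calls to the robot, and variables do not carry over. Pictures are saved under pics/ and viewed, at most 10 in all, crops included, and the job is handed in when it is done.

```bash
mkdir -p pics
cat > h.py <<'E'
import numpy as np, cv2, sys
from scipy.spatial.transform import Rotation as R
from plant import get_state, viewer, sign_off, ctrl
def cam(name, st=None):
    p=viewer.camera_params(name)
    if name=='wrist':
        st=st or get_state()
        T=np.eye(4);T[:3,:3]=R.from_quat(st['tcp_rot']).as_matrix();T[:3,3]=st['eef_pos']
        M=T@np.array(p['hand_eye'])
    else:
        M=np.eye(4)
        a=np.array(p['attitude'])
        M[:3,:3]=a if a.shape==(3,3) else R.from_quat(a).as_matrix(); M[:3,3]=p['xyz']
    f=240/np.tan(np.radians(p['fov_y'])/2)
    return M,f,p['cx'],p['cy']
def ray(c,u,v):
    M,f,cx,cy=c
    d=M[:3,:3]@np.array([(u-cx)/f,-(v-cy)/f,-1]); return M[:3,3],d/np.linalg.norm(d)
def at_z(c,u,v,z):
    o,d=ray(c,u,v); return o+d*(z-o[2])/d[2]
def proj(c,P):
    M,f,cx,cy=c
    q=M[:3,:3].T@(np.array(P)-M[:3,3]); return cx+f*q[0]/-q[2], cy-f*q[1]/-q[2]
def tri(rs):
    A=np.zeros((3,3));b=np.zeros(3)
    for o,d in rs:
        P=np.eye(3)-np.outer(d,d);A+=P;b+=P@o
    x=np.linalg.solve(A,b); return x,[np.linalg.norm((np.eye(3)-np.outer(d,d))@(x-o)) for o,d in rs]
def pin(name,what,n=1):
    return [(r['confidence'],r['xy'][0]*640,r['xy'][1]*480) for r in viewer.pinpoint(name,what)[:n]]
E
python3 - <<'E'
from h import *
np.set_printoptions(precision=3,suppress=True)
for n in('scene','top','wrist'): print(n,viewer.camera_params(n))
print(get_state())
a=viewer.read_camera('scene');b=viewer.read_camera('top')
cv2.imwrite('pics/s0.png',a);cv2.imwrite('pics/t0.png',b)
for w in ['wheel_axis','crank_hinge','crank_grip','plate_mid','lamp_arm','roller_handle','roller','tray','resin','hardener','cup','tape','solvent','spreader']:
    print(w,[[tuple(np.round(x,2)) for x in pin(n,w,2)] for n in('scene','top')])
E
```

```text
scene {'fov_y': 53.141653938121316, 'cx': 316.6893102975059, 'cy': 241.78814121586242, 'xyz': array([ 0.877, -0.821,  1.188]), 'attitude': array([0.363, 0.085, 0.223, 0.901])}
top {'fov_y': 44.148286257086745, 'cx': 321.8450741985325, 'cy': 248.39613296374046, 'xyz': array([ 0.279, -0.022,  1.532]), 'attitude': array([ 0.05 , -0.046, -0.7  ,  0.711])}
wrist {'fov_y': 62.340391351834135, 'cx': 321.36236446156875, 'cy': 236.0709397467407, 'hand_eye': array([[-0.001,  0.965,  0.262,  0.067],
       [ 1.   ,  0.001, -0.   ,  0.   ],
       [-0.001,  0.262, -0.965, -0.142],
       [ 0.   ,  0.   ,  0.   ,  1.   ]])}
{'time': 0.0, 'qpos': array([ 0.987,  0.287,  1.578,  0.   ,  1.279, -0.15 ]), 'dq': array([-0.   , -0.002,  0.   ,  0.   ,  0.001,  0.   ]), 'joint_efforts': array([  0.001, -40.597, -29.264,  -0.   ,   0.006,   0.   ]), 'eef_pos': array([0.283, 0.612, 0.23 ]), 'tcp_rot': array([ 0.215,  0.977, -0.001, -0.   ]), 'contact_force': array([0.72 , 0.804, 0.393]), 'wrist_torque': array([0.06 , 0.016, 0.013]), 'finger_force': 0.0, 'opening': 1.005637373319397}
wheel_axis [[(np.float
[... 1734 characters left out ...]
float64(0.89), np.float64(299.9), np.float64(288.29))], [(np.float64(0.85), np.float64(321.47), np.float64(275.71))]]
cup [[(np.float64(0.84), np.float64(279.49), np.float64(315.41))], [(np.float64(0.88), np.float64(366.08), np.float64(284.59)), (np.float64(0.3), np.float64(172.8), np.float64(244.32))]]
tape [[(np.float64(0.83), np.float64(260.1), np.float64(336.19))], [(np.float64(0.95), np.float64(405.38), np.float64(287.28))]]
solvent [[(np.float64(0.65), np.float64(240.32), np.float64(380.11))], [(np.float64(0.75), np.float64(460.99), np.float64(281.71))]]
spreader [[(np.float64(0.46), np.float64(339.52), np.float64(242.78))], [(np.float64(0.69), np.float64(228.48), np.float64(269.09))]]
```

View pics/s0.png

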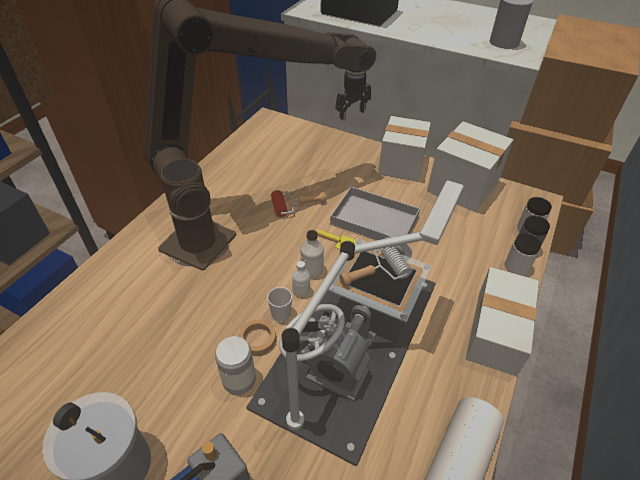

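View pics/t0.png

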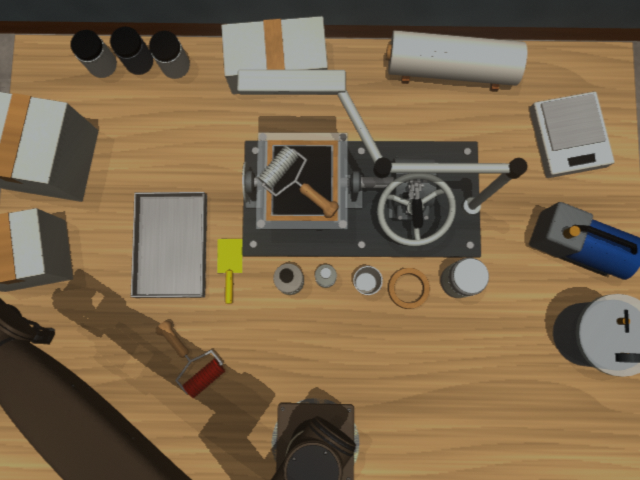

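Run:
```python
from h import *
np.set_printoptions(precision=3,suppress=True)
t=cam('top');s=cam('scene')
D=dict(wheel_axis=((410.7,208),(312.5,332.4),.166),crank_hinge=((415.2,189.9),(331.5,323),None),crank_grip=((419.5,212.9),(308.6,326.1),None),plate_mid=((297.8,180.8),(379.8,279.6),.135),lamp=((433,168.3),(325.3,281.1),.387),rh=((321.9,197.8),(360.6,270.9),.157),roller=((303.9,188.6),None,.135),tray=((170.1,241.2),(373.2,221),0),resin=((287.8,280.5),(309.7,268),0),hard=((321.5,275.7),(299.9,288.3),0),cup=((366.1,284.6),(279.5,315.4),0),tape=((405.4,287.3),(260.1,336.2),0),solv=((461,281.7),(240.3,380.1),0),spr=((228.5,269.1),(339.5,242.8),0))
for k,(a,b,z) in D.items():
    print(k, at_z(t,*a,z) if z is not None else '', at_z(s,*b,z) if b and z is not None else '', tri([ray(t,*a),ray(s,*b)]) if b else '')
# tray corners via mask, roller mask orientation, wheel mask
for c,n in(('top','tray'),('top','roller'),('top','wheel_axis'),('top','handwheel')):
    try:
        for m in viewer.outline_of(c,n)[:2]: print(n,m['confidence'],cv2.minAreaRect(np.argwhere(m['mask'])[:,::-1].astype(np.float32)))
    except Exception as e: print(n,e)
img=cv2.imread('pics/t0.png')
cv2.imwrite('pics/c1.png',cv2.resize(img[120:260,220:500],None,fx=2.8,fy=2.8,interpolation=cv2.INTER_CUBIC))
```

```text
wheel_axis [ 0.565 -0.22   0.166] [ 0.567 -0.233  0.166] (array([ 0.565, -0.224,  0.153]), [np.float64(0.003238887927953011), np.float64(0.00323888792795302)])
crank_hinge   (array([ 0.604, -0.22 ,  0.213]), [np.float64(0.007106679671084956), np.float64(0.007106679671085191)])
crank_grip   (array([ 0.553, -0.235,  0.186]), [np.float64(0.0036083761842578147), np.float64(0.0036083761842576993)])
plate_mid [0.635 0.048 0.135] [0.643 0.029 0.135] (array([0.639, 0.049, 0.112]), [np.float64(0.0016842615477998695), np.float64(0.0016842615477999285)])
lamp [ 0.6   -0.233  0.387] [ 0.598 -0.234  0.387] (array([ 0.599, -0.233,  0.387]), [np.float64(0.001286491246485133), np.float64(0.0012864912464851767)])
rh [ 0.589 -0.011  0.157] [0.588 0.015 0.157] (array([ 0.59 , -0.008,  0.179]), [np.float64(0.00646402315910716), np.float64(0.006464023159106957)])
roller [0.616 0.033 0.135]  
tray [0.503 0.386 0.   ] [0.489 0.377 0.   ] (array([0.495, 0.381, 0.002]), [np.float64(0.007937038185067231), np.float64(0.007937038185067243)])
resin [0.404 0.076 0.   ] [0.393 0.075 0.   ] (array([0.4  , 0.072, 0.
[... 691 characters left out ...]
5207)])
spr [0.431 0.231 0.   ] [0.429 0.223 0.   ] (array([ 0.429,  0.23 , -0.005]), [np.float64(0.002896812445573183), np.float64(0.002896812445573274)])
tray 0.71 ((168.0, 244.5), (105.0, 74.0), 90.0)
tray 0.31 ((367.0, 280.0), (28.0, 28.0), 90.0)
roller 0.7 ((183.9133758544922, 354.1163330078125), (79.15471649169922, 48.126068115234375), 50.710594177246094)
roller 0.67 ((302.5692138671875, 186.55386352539062), (82.0926284790039, 48.062774658203125), 37.87498474121094)
wheel_axis 0.97 ((381.5, 163.5), (187.0, 289.0), 90.0)
handwheel 0.75 ((416.0, 209.0), (72.0, 78.0), 90.0)
handwheel 0.28 ((381.6004638671875, 163.950927734375), (288.86077880859375, 185.97413635253906), 0.5208563208580017)
```

View pics/c1.png

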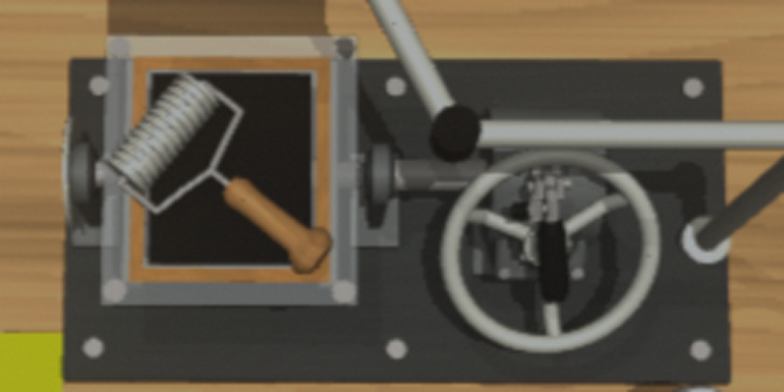

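Candidates: the roller with the finned aluminium roll on the plate at top (300,186), and the red-rolled one on the table at (184,354). The crop shows the first has aluminium fins and a wooden handle with its bulge at crop (312,250), so that's the one. The handwheel rim is centred at top (416,209), with the folded black grip at (417,214). I'll spin first, then travel.

```bash
python3 -m handwheel '[[[0.085,0,0,-0.01,7.15],[0.085,0,0,-0.01,7.15],[0.085,0,0,-0.01,7.15],[0.085,0,0,-0.01,7.15],[0.085,0,0,-0.01,7.15],[0.085,0,0,0,7.15],[0.085,0,0,0,7.15],[0.085,0,0,0,7.15],[0.085,0,0,0,7.15],[0.085,0,0,0,7.15],[0.085,0,0,0,7.15],[0.085,0,0,0,7.15]]]' 80
python3 -m handwheel '[[[0.085,0,0,0,7.15],[0.085,0,0,0,7.15],[0.085,0,0,0,3],[0.085,-0.0165,0.0345,0,0],[0.085,-0.0165,0.0345,0,0],[0.085,-0.0165,0.0345,0,0],[0.085,-0.0165,0.0345,0,0],[0.085,-0.0165,0.0345,0,0],[0.085,-0.0165,0.0345,0,0],[0.085,-0.0165,0.0345,0,0],[0.085,-0.0165,0.0345,0,0],[0.085,-0.0165,0.0345,0,0]]]'
python3 -m handwheel '[[[0.085,-0.0165,0.0345,0,0],[0.085,-0.0165,0.0345,0,0],[0.085,-0.0165,0.0345,0,0],[0.085,-0.0165,0.0345,0,0],[0.085,-0.0165,0.0345,0,0],[0.085,-0.0165,0.0345,0,0],[0.085,-0.0165,0.0345,0,0],[0.085,-0.0165,0.0345,0,0],[0.085,-0.0165,0.0345,0,0],[0.085,0,0,0,0],[0.085,0,0,0,0]]]'
cat >> h.py <<'E'
np.set_printoptions(precision=4,suppress=True)
def yaw(st):
    y=R.from_quat(st['tcp_rot']).as_matrix()[:,1]; return np.degrees(np.arctan2(y[1],y[0]))
def to(st,P,psi=None):
    "shift in present tool axes, spin"
    m=R.from_quat(st['tcp_rot']).as_matrix()
    return m.T@(np.array(P)-st['eef_pos']), (yaw(st)-psi if psi is not None else None)
E
python3 - <<'E'
from h import *
st=get_state();c=cam('wrist',st);im=viewer.read_camera('wrist');cv2.imwrite('pics/w1.png',im)
print(st['time'],st['eef_pos'],yaw(st),st['qpos'])
for w,z in(('roller_handle',.157),('roller',.135),('plate_mid',.135)):
    for q in pin('wrist',w,2): print(w,q,at_z(c,q[1],q[2],z))
for m in viewer.outline_of('wrist','roller')[:1]:
    print(cv2.minAreaRect(np.argwhere(m['mask'])[:,::-1].astype(np.float32)))
E
```

```text
time: 2.7
eef_pos: [0.2837, 0.6125, 0.2813]
tcp_rot: [0.824, 0.566, -0.0, -0.0]
contact_force: [-0.2, -0.4, -0.7]
opening: 0.993
finger_force: 0.0
time: 3.7
eef_pos: [0.4376, 0.3027, 0.2816]
tcp_rot: [0.899, 0.439, 0.0, 0.0]
contact_force: [1.1, -0.2, -0.1]
opening: 0.998
finger_force: 0.0
time: 4.62
eef_pos: [0.5911, -0.0055, 0.281]
tcp_rot: [0.899, 0.437, -0.0, -0.0]
contact_force: [-0.9, 0.7, -0.3]
opening: 0.996
finger_force: 0.0
4.6167 [ 0.5911 -0.0055  0.281 ] -38.154838476542054 [-0.1809  0.0684  1.7349  0.0002  1.339   0.485 ]
roller_handle (0.67, 309.50399999999996, 219.60000000000002) [0.5875 0.0049 0.157 ]
roller (0.82, 314.176, 153.696) [0.6164 0.0369 0.135 ]
plate_mid (0.8, 328.70399999999995, 129.12) [0.6349 0.0438 0.135 ]
((308.5, 150.0), (300.0, 193.0), 90.0)
```

View pics/w1.png

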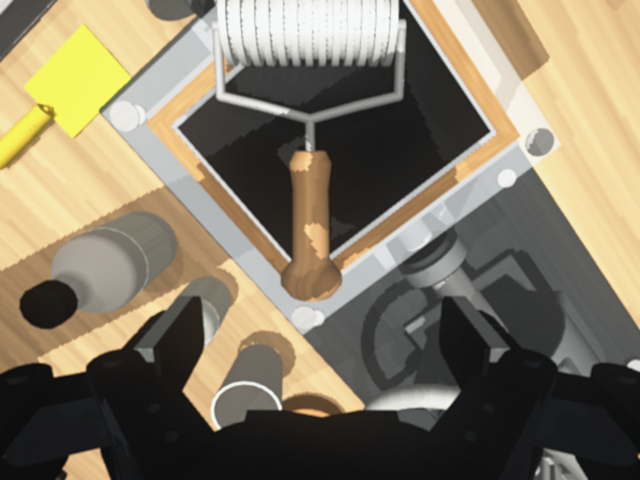

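The wrist picture shows the aluminium roller, with its handle upright in the image from (311,150) to the bulge at (311,280). The grip point is near (310,220), so the heading fits the tool. Next I descend and grip.

```bash
python3 -m handwheel '[[[0.085,0.006,-0.0045,0.02,0],[0.085,0.006,-0.005,0.03,0],[0.085,0,0,0.03,0],[0.085,0,0,0.03,0],[0.085,0,0,0.02,0],[0.085,0,0,0.01,0],[0.085,0,0,0.002,0],[0.085,0,0,0,0],[0.02,0,0,0,0],[0.015,0,0,0,0],[0.01,0,0,0,0],[0.01,0,0,0,0]]]' 80
python3 -m handwheel '[[[0.01,0,0,0,0],[0.01,0,0,0,0],[0.01,0,0,0,0],[0.01,0,0,-0.005,0],[0.01,0,0,-0.01,0],[0.01,0,0,-0.02,0],[0.01,0,0,-0.03,0],[0.01,0,0,-0.03,0],[0.01,0,0,-0.03,0],[0.01,0,0,-0.02,0]]]'
python3 - <<'E'
from h import *
st=get_state();c=cam('wrist',st);im=viewer.read_camera('wrist');cv2.imwrite('pics/w2.png',im)
print(st['time'],st['eef_pos'],yaw(st),st['opening'],st['contact_force'],st['wrist_torque'])
t=cam('top')
viewer.read_camera('top')
for m in viewer.outline_of('top','tray')[:1]:
    r=cv2.minAreaRect(np.argwhere(m['mask'])[:,::-1].astype(np.float32));print(r)
    b=cv2.boxPoints(r);B=np.array([at_z(t,*p,.042) for p in b]);print(B,B.mean(0))
E
```

```text
time: 5.87
eef_pos: [0.5913, 0.0115, 0.1407]
tcp_rot: [0.899, 0.439, 0.001, 0.001]
contact_force: [-0.2, -0.2, -0.3]
opening: 0.447
finger_force: 0.0
time: 6.7
eef_pos: [0.5908, 0.0117, 0.2876]
tcp_rot: [0.899, 0.439, 0.001, 0.001]
contact_force: [0.8, 0.5, -0.8]
opening: 0.267
finger_force: 78.4
6.7 [0.5908 0.0117 0.2876] -37.93226282737913 0.26715187750761415 [ 0.8206  0.5205 -0.8427] [-0.0837  0.0631  0.0375]
((168.5069122314453, 244.64720153808594), (74.08380126953125, 106.6265640258789), 1.123302698135376)
[[0.3525 0.468  0.042 ]
 [0.6268 0.4788 0.042 ]
 [0.6257 0.2875 0.042 ]
 [0.3516 0.2813 0.042 ]] [0.4892 0.3789 0.042 ]
```

View pics/w2.png

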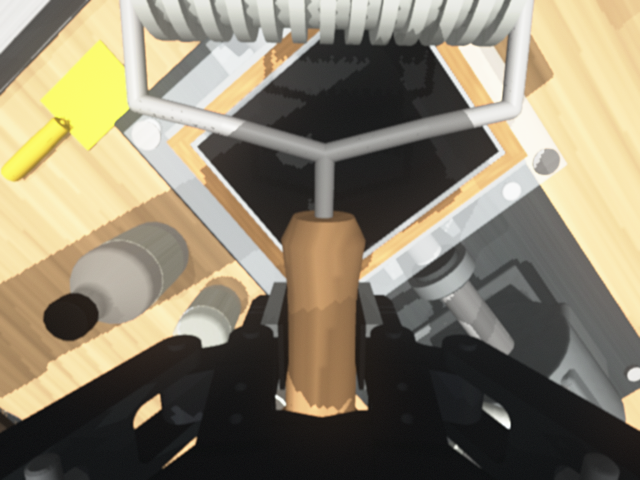

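```bash
python3 -m handwheel '[[[0.01,0.009,-0.015,0,0],[0.01,0.018,-0.029,0,0],[0.01,0.02,-0.033,0,0],[0.01,0.02,-0.033,0,0],[0.01,0.02,-0.033,0,0],[0.01,0.02,-0.033,0,0],[0.01,0.02,-0.033,0,0],[0.01,0.02,-0.033,0,0],[0.01,0.02,-0.033,0,0],[0.01,0.02,-0.033,0,0],[0.01,0.012,-0.021,0,0],[0.01,0.007,-0.011,0,0]]]'
python3 -m handwheel '[[[0.01,0,0,0.015,7],[0.01,0,0,0.02,7],[0.01,0,0,0.025,7],[0.01,0,0,0.025,7],[0.01,0,0,0.025,7],[0.01,0,0,0.025,7],[0.01,0,0,0.025,7],[0.01,0,0,0.02,2],[0.01,0,0,0,0],[0.01,0,0,0,0]]]'
python3 - <<'E'
from h import *
st=get_state();c=cam('wrist',st);im=viewer.read_camera('wrist');cv2.imwrite('pics/w3.png',im)
print(st['time'],st['eef_pos'],yaw(st),st['qpos'],st['opening'],to(st,[.452,.382,.012],-89))
E
```

```text
time: 7.85
eef_pos: [0.446, 0.3851, 0.2805]
tcp_rot: [0.898, 0.44, -0.003, -0.0]
contact_force: [0.6, -0.9, -2.9]
opening: 0.268
finger_force: 78.6
time: 8.68
eef_pos: [0.4475, 0.3815, 0.1013]
tcp_rot: [1.0, 0.009, -0.003, 0.002]
contact_force: [-0.4, 1.2, -1.4]
opening: 0.266
finger_force: 78.5
8.6833 [0.4475 0.3815 0.1013] -88.93114260476113 [0.5336 0.2411 1.8862 0.     1.021  2.0857] 0.2658874942008892 (array([ 0.005 , -0.0007,  0.0893]), np.float64(0.06885739523886514))
```

View pics/w3.png

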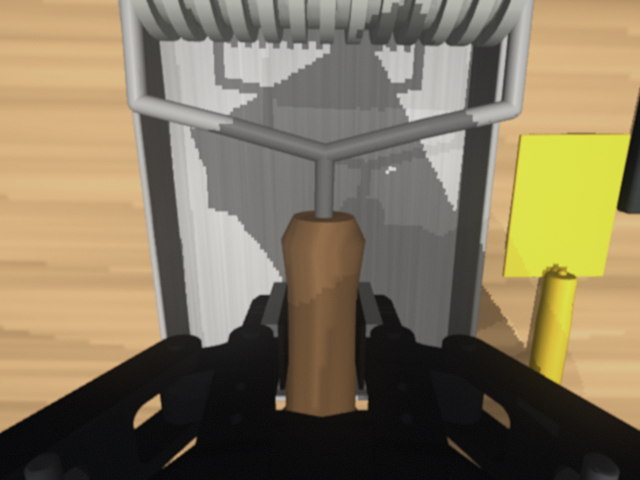

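The roller is over the tray and centred between the walls (inner edges near columns 180 and 470, handle at 324). I'm lowering it now.

```bash
python3 -m handwheel '[[[0.01,0.005,0,0.02,0],[0.01,0,0,0.025,0],[0.01,0,0,0.02,0],[0.01,0,0,0.01,0],[0.01,0,0,0.005,0],[0.01,0,0,0.004,0],[0.01,0,0,0.003,0],[0.01,0,0,0,0],[0.01,0,0,0,0]]]'
python3 -m handwheel '[[[0.01,0,0,0.0015,0],[0.01,0,0,0.001,0],[0.01,0,0,0.001,0],[0.01,0,0,0,0],[0.01,0,0,0,0]]]'
```

```text
time: 9.48
eef_pos: [0.4549, 0.3838, 0.0184]
tcp_rot: [1.0, 0.009, 0.001, -0.0]
contact_force: [-0.1, 0.0, -2.4]
opening: 0.267
finger_force: 78.7
time: 9.9
eef_pos: [0.4541, 0.3833, 0.0138]
tcp_rot: [1.0, 0.009, -0.0, 0.0]
contact_force: [-0.1, 0.8, -2.9]
opening: 0.267
finger_force: 78.7
```

```bash
python3 -m handwheel '[[[0.01,0,0,0.001,0],[0.01,0,0,0.001,0],[0.01,0,0,0.001,0],[0.01,0,0,0.0005,0],[0.01,0,0,0,0],[0.01,0,0,0,0]]]'
```

```text
time: 10.4
eef_pos: [0.4543, 0.3833, 0.0104]
tcp_rot: [1.0, 0.009, 0.0, -0.0]
contact_force: [-0.6, 0.1, -0.8]
opening: 0.264
finger_force: 78.8
```

```bash
python3 -m handwheel '[[[0.01,0,0,0.0006,0],[0.01,0,0,0,0],[0.01,0,0,0,0],[0.03,0,0,0,0],[0.04,0,0,0,0],[0.055,0,0,0,0],[0.055,0,0,0,0],[0.055,0,0,0,0],[0.055,0,0,0,0]]]' 
python3 -m handwheel '[[[0.055,0,0,-0.01,0],[0.055,0,0,-0.02,0],[0.055,0,0,-0.03,0],[0.055,0,0,-0.04,0],[0.055,0,0,-0.04,0],[0.055,0,0,-0.04,0],[0.055,0,0,-0.04,0],[0.055,0,0,-0.04,0],[0.055,0,0,-0.03,0]]]'
python3 - <<'E'
from h import *
st=get_state();c=cam('wrist',st);a=viewer.read_camera('wrist')
for w,z in(('roller_handle',.026),('roller',.004)):
    for q in pin('wrist',w,1): print(w,q,at_z(c,q[1],q[2],z))
t=viewer.read_camera('top')
tc=cam('top')
for m in viewer.outline_of('top','handwheel')[:1]:
    e=m['extent'];u,v=(e[0]+e[2]/2)*640,(e[1]+e[3]/2)*480;print('wheel',m['confidence'],e,at_z(tc,u,v,.166))
for w in('crank_hinge','crank_grip','lamp_arm','wheel_axis'): print(w,[np.round(q,2) for q in pin('top',w,2)])
print(st['time'],st['eef_pos'],yaw(st),st['qpos'])
cv2.imwrite('pics/m1.png',np.hstack([cv2.resize(a,(400,300)),cv2.resize(t[130:265,360:540],(400,300))]))
E
```

```text
time: 11.15
eef_pos: [0.4543, 0.3833, 0.0098]
tcp_rot: [1.0, 0.009, 0.0, -0.0]
contact_force: [0.1, 0.3, -1.0]
opening: 0.643
finger_force: 0.0
time: 11.9
eef_pos: [0.4545, 0.3836, 0.3052]
tcp_rot: [1.0, 0.009, 0.002, -0.001]
contact_force: [-0.2, 0.7, 0.1]
opening: 0.64
finger_force: 0.0
roller_handle (0.98, 337.98400000000004, 360.71999999999997) [0.253  0.3617 0.026 ]
roller (0.8, 357.69599999999997, 378.096) [0.2146 0.3346 0.004 ]
wheel 0.77 [0.5883, 0.3608, 0.1233, 0.1554] [ 0.5595 -0.2322  0.166 ]
crank_hinge [array([  0.86, 412.99, 188.4 ])]
crank_grip [array([  0.56, 418.5 , 214.32]), array([  0.46, 326.02, 277.01])]
lamp_arm [array([  0.96, 430.21, 168.82])]
wheel_axis [array([  0.8 , 413.7 , 205.49])]
11.9 [0.4545 0.3836 0.3052] -88.9479515421011 [0.5305 0.0595 1.7007 0.     1.3757 2.0829]
```

View pics/m1.png

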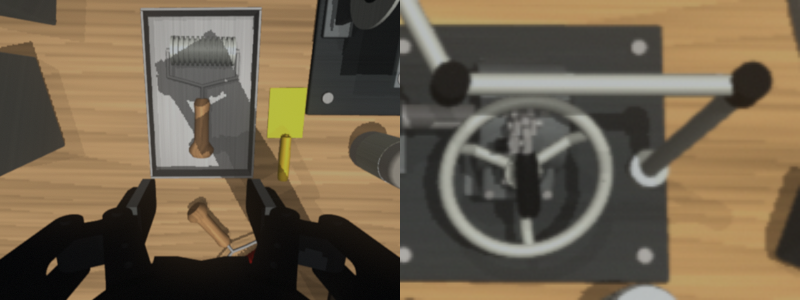

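Left: the roller lies flat and centred in the tray, handle at (202,130). The red one at (215,225) is untouched. Right: the wheel rim is centred at (527,178) with the grip folded down the slope. Next, go to the wheel with the tool turned a half turn.

```bash
python3 -m handwheel '[[[0.06,0,0.02,0,0],[0.06,0.005,0.035,0,0],[0.06,0.005,0.04,0,0],[0.06,0.005,0.04,0,0],[0.06,0,0.04,0,0],[0.06,0,0.04,0,0],[0.06,0,0.04,0,0],[0.06,0,0.03,0,0],[0.06,0,0,0,-7.16],[0.06,0,0,0,-7.16],[0.06,0,0,0,-7.16],[0.06,0,0,0,-7.16]]]'
python3 -m handwheel '[[[0.06,0,0,0,-7.16],[0.06,0,0,0,-7.16],[0.06,0,0,0,-7.16],[0.06,0,0,0,-7.16],[0.06,0,0,0,-7.16],[0.06,0,0,0,-7.16],[0.06,0,0,0,-7.16],[0.06,0,0,0,-7.16],[0.06,0,0,0,-7.16],[0.06,0,0,0,-7.16],[0.06,0,0,0,-7.16],[0.06,0,0,0,-7.16]]]'
python3 -m handwheel '[[[0.06,0,0,0,-7.16],[0.06,0,0,0,-7.16],[0.06,0,0,0,-7.16],[0.06,0,0,0,-7.16],[0.06,0,0,0,-7.16],[0.06,0,0,0,-7.16],[0.06,0,0,0,-7.16],[0.06,0,0,0,-7.16],[0.06,0,0,0,-7.16],[0.06,0,-0.03,0,0],[0.06,0,-0.04,0,0],[0.06,0,-0.04,0,0]]]'
python3 - <<'E'
from h import *
st=get_state();print(st['time'],st['eef_pos'],yaw(st),st['qpos'],to(st,[.49,-.234,.32],90))
# wheel fit to the mask extents
from scipy.optimize import least_squares
t=cam('top');a=np.linspace(0,2*np.pi,72);n=np.array([-np.sin(np.radians(32)),0,np.cos(np.radians(32))]);xw=np.array([n[2],0,-n[0]])
def ext(p):
    P=[np.array([p[0],p[1],.166])+.092*(np.cos(b)*xw+np.sin(b)*np.array([0,1,0]))+s*n for b in a for s in(-.006,.006)]
    q=np.array([proj(t,k) for k in P]);return np.r_[q.min(0),q.max(0)]
r=least_squares(lambda p:ext(p)-[376.5,173.2,455.4,247.8],[.56,-.23]);print(r.x,r.fun)
E
```

```text
time: 13.35
eef_pos: [0.474, 0.0981, 0.2984]
tcp_rot: [0.966, 0.259, -0.001, -0.0]
contact_force: [0.1, -0.0, 0.3]
opening: 0.702
finger_force: 0.0
time: 14.35
eef_pos: [0.4739, 0.0986, 0.2984]
tcp_rot: [0.53, 0.848, -0.001, -0.001]
contact_force: [0.8, -0.0, -0.7]
opening: 0.707
finger_force: 0.0
time: 15.35
eef_pos: [0.4738, -0.0118, 0.2986]
tcp_rot: [-0.002, 1.0, 0.0, -0.001]
contact_force: [1.1, -0.1, 0.5]
opening: 0.699
finger_force: 0.0
15.35 [ 0.4738 -0.0118  0.2986] 90.21846889404839 [-0.2394 -0.2172  1.972  -0.      1.3887 -1.814 ] (array([-0.0153, -0.2223, -0.0216]), np.float64(0.2184688940483852))
[ 0.5573 -0.2315] [-0.229  -0.3688  0.226   0.3753]
```

```bash
python3 -m handwheel '[[[0.06,0,-0.04,-0.01,0],[0.06,0,-0.04,-0.01,0],[0.06,0,-0.04,0,0],[0.06,0,-0.04,0,0],[0.06,0,-0.035,0,0],[0.06,0,-0.025,0,0],[0.06,0,0,0,0],[0.06,0,0,0,0]]]'
python3 - <<'E'
from h import *
st=get_state();c=cam('wrist',st);im=viewer.read_camera('wrist');cv2.imwrite('pics/w4.png',im)
print(st['time'],st['eef_pos'],yaw(st),st['qpos'])
t=cam('top');viewer.read_camera('top')
for w in('crank_hinge','crank_grip','lamp_arm','wheel_axis'):
    q=pin('wrist',w,1); k=pin('top',w,1); print(w,q,k, tri([ray(c,*q[0][1:]),ray(t,*k[0][1:])]) if q and k else '')
E
```

```text
time: 16.02
eef_pos: [0.4741, -0.2323, 0.3182]
tcp_rot: [0.001, 1.0, 0.001, -0.001]
contact_force: [0.7, 0.0, 0.1]
opening: 0.699
finger_force: 0.0
16.0167 [ 0.4741 -0.2323  0.3182] 89.89228227390983 [-0.6481 -0.0961  1.8309  0.0003  1.41   -2.217 ]
crank_hinge [(0.7, 334.08000000000004, 409.58399999999995)] [(0.48, 417.024, 185.808)] (array([ 0.6059, -0.2249,  0.2139]), [np.float64(0.0027837279513948463), np.float64(0.002783727951394916)])
crank_grip [(0.73, 324.67199999999997, 321.696)] [(0.65, 416.38399999999996, 214.608)] (array([ 0.5441, -0.2289,  0.1942]), [np.float64(0.00016927186424356682), np.float64(0.0001692718642434877)])
lamp_arm [] [(0.78, 431.168, 169.296)] 
wheel_axis [(0.94, 323.072, 325.68)] [(0.79, 414.272, 207.024)] (array([ 0.5709, -0.2303,  0.1503]), [np.float64(0.0003901254954264504), np.float64(0.00039012549542646776)])
```

View pics/w4.png

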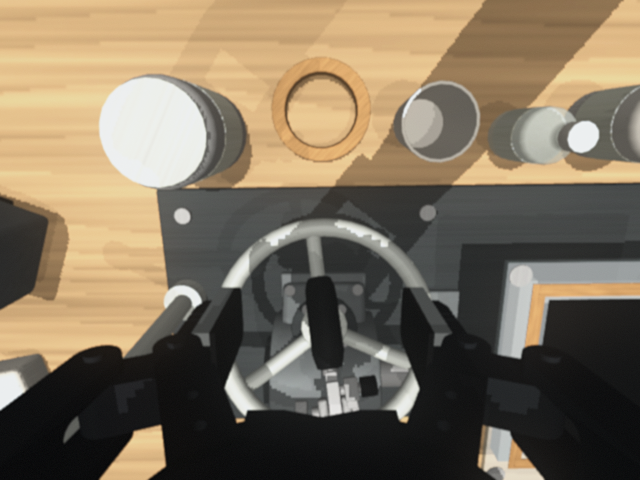

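The grip runs from (329,370) to (320,278), with the hinge at (334,400). The wheel sits about 5° counter-clockwise of top. I'll grasp the grip near its free end.

```bash
python3 -m handwheel '[[[0.06,-0.02,0,0.01,0],[0.06,-0.025,0,0.02,0],[0.06,-0.0135,0,0.03,0],[0.06,0,0,0.03,0],[0.06,0,0,0.03,0],[0.06,0,0,0.02,0],[0.06,0,0,0.014,0],[0.06,0,0,0.007,0],[0.06,0,0,0,0],[0.06,0,0,0,0]]]' 25
python3 -m handwheel '[[[0.015,0,0,0,0],[0.015,0,0,0,0],[0.015,0,0,0,0],[0.015,0,0,0,0],[0.015,0,0,0,0],[0.015,0,0,0,0]]]' 25
python3 - <<'E'
import numpy as np
h=np.array([.605,.212])
for L in (.08,):
  for th in range(7,91,7):
    e=np.radians(th-32);print(th,np.round(h+L*np.array([-np.cos(e),np.sin(e)]),4))
E
```

```text
time: 17.35
eef_pos: [0.5334, -0.2315, 0.1593]
tcp_rot: [-0.0, 1.0, -0.0, 0.0]
contact_force: [0.6, -0.1, 0.6]
opening: 0.704
finger_force: 0.0
time: 17.85
eef_pos: [0.5335, -0.231, 0.1592]
tcp_rot: [-0.0, 1.0, 0.0, 0.001]
contact_force: [0.7, 1.8, 0.4]
opening: 0.271
finger_force: 24.4
7 [0.5325 0.1782]
14 [0.5289 0.1873]
21 [0.5265 0.1967]
28 [0.5252 0.2064]
35 [0.5251 0.2162]
42 [0.5262 0.2259]
49 [0.5285 0.2354]
56 [0.5319 0.2445]
63 [0.5364 0.2532]
70 [0.542  0.2613]
77 [0.5484 0.2686]
84 [0.5557 0.275 ]
```

```bash
python3 -m handwheel '[[[0.015,0.0036,0,-0.0091,0],[0.015,0.0024,0,-0.0094,0],[0.015,0.0013,0,-0.0097,0],[0.015,0,0,-0.0098,0],[0.015,-0.0011,0,-0.0097,0],[0.015,-0.0023,0.001,-0.0095,0],[0.015,-0.0034,0.001,-0.0091,0],[0.015,-0.0045,0.001,-0.0087,0],[0.015,0,0,0,0]]]' 20
python3 - <<'E'
from h import *
st=get_state();im=viewer.read_camera('wrist');s=viewer.read_camera('scene')
print(st['time'],st['eef_pos'],st['contact_force'],st['opening'])
cv2.imwrite('pics/m2.png',np.hstack([cv2.resize(im,(400,300)),cv2.resize(s[230:350,240:400],(400,300),interpolation=cv2.INTER_CUBIC)]))
E
```

```text
time: 18.6
eef_pos: [0.5384, -0.2301, 0.2374]
tcp_rot: [-0.001, 1.0, -0.003, 0.002]
contact_force: [-6.1, -2.6, 1.4]
opening: 0.272
finger_force: 19.9
18.6 [ 0.5384 -0.2301  0.2374] [-6.0571 -2.5743  1.3594] 0.27205920479783546
```

View pics/m2.png

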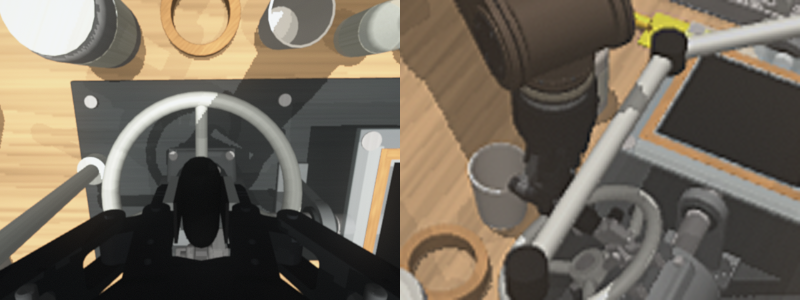

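The fingers lifted the handle to about 60°; in the left half its tip is at (205,165). Continuing the arc gripped would bring the gripper body to the lamp arm, so I'll let go, back off and push the rest with shut fingers.

```bash
python3 -m handwheel '[[[0.06,0,0,0,0],[0.06,0,0,0,0],[0.06,0,0,0,0],[0.06,0,0,-0.03,0],[0.06,0,0,-0.035,0],[0.0,0.025,0.001,0,0],[0.0,0.03,0.001,0,0],[0.0,0,0,0.025,0],[0.0,0,0,0.025,0],[0.0,0,0,0,0],[0,0,0,0,0]]]' 40
python3 -m handwheel '[[[0,-0.008,0,0,0],[0,-0.008,0,0,0],[0,-0.008,0,0,0],[0,-0.006,0,0,0],[0,-0.005,0,0,0],[0,-0.004,0,0,0],[0,0,0,0,0]]]'
python3 -m handwheel '[[[0,-0.003,0,0,0],[0,-0.003,0,0,0],[0,0,0,0,0]]]'
python3 - <<'E'
from h import *
st=get_state();c=cam('wrist',st);im=viewer.read_camera('wrist')
print(st['time'],st['eef_pos'],st['contact_force'],st['opening'])
cv2.imwrite('pics/m3.png',im)
E
```

```text
time: 19.62
eef_pos: [0.4818, -0.2258, 0.2477]
tcp_rot: [-0.0, 1.0, 0.001, -0.001]
contact_force: [0.1, -0.2, 1.2]
opening: 0.0
finger_force: 0.0
time: 20.2
eef_pos: [0.5086, -0.2269, 0.2503]
tcp_rot: [-0.002, 1.0, 0.001, -0.022]
contact_force: [-45.3, 2.0, 20.4]
opening: -0.002
finger_force: 24.9
time: 20.45
eef_pos: [0.5092, -0.2269, 0.2504]
tcp_rot: [-0.002, 1.0, 0.002, -0.03]
contact_force: [-60.7, 2.6, 26.9]
opening: -0.002
finger_force: 33.2
20.45 [ 0.5092 -0.2269  0.2504] [-60.6687   2.5923  26.8887] -0.0017673756031946978
```

View pics/m3.png

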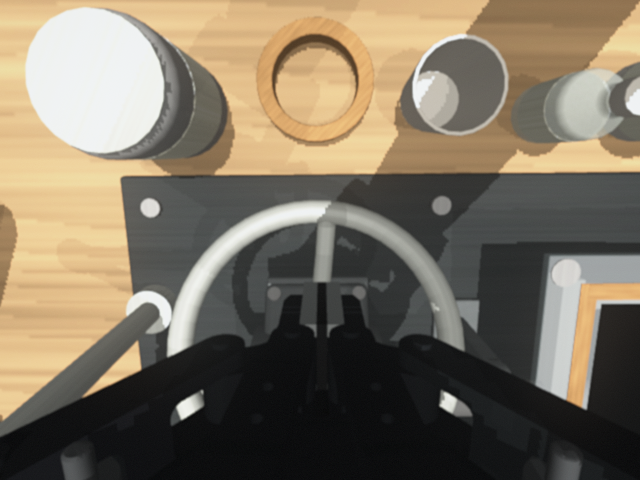

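The push jammed on the grip's end face at 60 N because the handle is still too low there. I'll back off, grip it again where it was, lift further, then push with an upward component.

```bash
python3 -m handwheel '[[[0,0.02,0,0,0],[0,0.02,0,0,0],[0.06,0,0,-0.025,0],[0.06,0,0,-0.025,0],[0.06,0,0,0,0],[0.06,-0.025,-0.001,0,0],[0.06,-0.026,-0.001,0,0],[0.06,0,0,0,0],[0.06,0,0,0.02,0],[0.06,0,0,0.02,0],[0.06,0,0,0.018,0],[0.06,0,0,0,0]]]' 25
python3 -m handwheel '[[[0.015,0,0,0,0],[0.015,0,0,0,0],[0.015,0,0,0,0],[0.015,0,0,0,0],[0.015,0,0,0,0]]]' 25
```

```text
time: 21.5
eef_pos: [0.5368, -0.227, 0.2362]
tcp_rot: [-0.001, 1.0, 0.002, -0.003]
contact_force: [0.4, -0.4, -0.4]
opening: 0.704
finger_force: 0.0
time: 21.92
eef_pos: [0.5387, -0.2286, 0.2423]
tcp_rot: [-0.0, 1.0, -0.0, 0.001]
contact_force: [0.2, -0.7, 0.3]
opening: 0.172
finger_force: 0.2
```

```bash
python3 -m handwheel '[[[0.06,0,0,0,0],[0.06,0,0,0,0],[0.06,0,0,-0.03,0],[0.06,0,0,-0.035,0],[0.06,0.025,0,-0.01,0],[0.06,0.03,0,0,0],[0.06,0.01,0,0,0],[0.06,0,0,0,0],[0.06,0,0,0,0]]]' 25
cat > m.py <<'E'
from h import *
from itertools import combinations
st=get_state();im=viewer.read_camera('wrist');C={'wrist':cam('wrist',st),'top':cam('top'),'scene':cam('scene')}
viewer.read_camera('top');viewer.read_camera('scene')
print(st['time'],st['eef_pos'],st['contact_force'])
for w in('crank_hinge','crank_grip'):
    q={n:pin(n,w,1) for n in C}
    print(w,{n:np.round(v,2).tolist() for n,v in q.items()})
    for a,b in combinations([n for n in C if q[n]],2): print(a,b,*tri([ray(C[a],*q[a][0][1:]),ray(C[b],*q[b][0][1:])]))
cv2.imwrite('pics/wl.png',im)
# black grip pixels in the wrist picture, above the gripper: handle model projections
h=np.array([.605,-.2275,.212])
for e in(-20,0,15,30,40,58):
    d=np.array([-np.cos(np.radians(e)),0,np.sin(np.radians(e))]);print(e,[np.round(proj(C['wrist'],h+L*d),0) for L in(.065,.1)],[np.round(proj(C['top'],h+L*d),0) for L in(.065,)])
E
python3 m.py
```

```text
time: 22.67
eef_pos: [0.4731, -0.2283, 0.3154]
tcp_rot: [-0.0, 1.0, 0.0, 0.0]
contact_force: [0.4, 1.2, 0.5]
opening: 0.703
finger_force: 0.0
22.6667 [ 0.4731 -0.2283  0.3154] [0.4209 1.1599 0.4674]
crank_hinge {'wrist': [[0.92, 307.2, 414.48]], 'top': [[0.47, 302.98, 178.9]], 'scene': [[0.69, 330.62, 330.29]]}
wrist top [ 0.5803 -0.1031  0.2795] [np.float64(0.1343597955613707), np.float64(0.1343597955613707)]
wrist scene [ 0.6138 -0.2353  0.2078] [np.float64(0.0036269874396120164), np.float64(0.0036269874396120394)]
top scene [ 0.6121 -0.0187 -0.0261] [np.float64(0.09051251924560914), np.float64(0.09051251924560887)]
crank_grip {'wrist': [[0.63, 314.62, 346.42]], 'top': [[0.47, 424.32, 212.59]], 'scene': [[0.72, 305.6, 310.99]]}
wrist top [ 0.5386 -0.2356  0.2379] [np.float64(0.004224254719455304), np.float64(0.004224254719455395)]
wrist scene [ 0.5422 -0.2291  0.2326] [np.float64(0.003521067491137284), np.float64(0.003521067491137327)]
top scene [ 0.5434 -0.2358  0.2437] [np.float64(0.0052197082321462605), np.float64(0.005219708232145936)]
-20 [array([321., 321.]), array([321., 273.])] [array([416., 215.])]
0 [array([321., 331.]), array([321., 283.])] [array([417., 215.])]
15 [array([322., 347.]), array([322., 305.])] [array([418., 212.])]
30 [array([322., 370.]), array([322., 340.])] [array([419., 208.])]
40 [array([322., 389.]), array([322., 372.])] [array([420., 204.])]
58 [array([322., 427.]), array([322., 439.])] [array([421., 196.])]
```

```bash
python3 -m handwheel '[[[0.06,-0.03,-0.005,0,0],[0.06,-0.026,0,0,0],[0.06,0,0,0.03,0],[0.06,0,0,0.03,0],[0.06,0,0,0.025,0],[0.06,0,0,0.0125,0],[0.06,0,0,0,0],[0.06,0,0,0,0],[0.01,0,0,0,0],[0.01,0,0,0,0],[0.01,0,0,0,0],[0.01,0,0,0,0]]]' 25
python3 -m handwheel '[[[0.01,0,0,0,0],[0.01,0,0,0,0]]]' 25
```

```text
time: 24.12
eef_pos: [0.5295, -0.2324, 0.2196]
tcp_rot: [0.0, 1.0, 0.001, 0.001]
contact_force: [-1.3, 5.1, 1.4]
opening: 0.274
finger_force: 23.8
time: 24.28
eef_pos: [0.5293, -0.2324, 0.2187]
tcp_rot: [-0.0, 1.0, 0.001, 0.0]
contact_force: [-0.8, 4.3, 0.4]
opening: 0.272
finger_force: 23.8
```

```bash
python3 -m handwheel '[[[0.01,-0.0015,0,-0.0045,0],[0.01,-0.002,0,-0.0045,0],[0.01,-0.002,0,-0.0045,0],[0.01,-0.002,0,-0.0045,0],[0.01,-0.0025,0,-0.004,0],[0.01,-0.0025,0,-0.004,0],[0.01,-0.0015,0,-0.004,0],[0.01,-0.001,0,-0.003,0],[0.01,0,0,0,0],[0.01,0,0,0,0]]]' 25
python3 m.py | head -12
```

```text
time: 25.12
eef_pos: [0.5459, -0.2336, 0.2515]
tcp_rot: [-0.001, 1.0, -0.001, 0.002]
contact_force: [5.6, 2.5, -6.6]
opening: 0.267
finger_force: 25.1
25.1167 [ 0.5459 -0.2336  0.2515] [ 5.5551  2.5327 -6.5532]
crank_hinge {'wrist': [[0.97, 319.68, 378.72]], 'top': [], 'scene': [[0.58, 330.11, 328.8]]}
wrist scene [ 0.611  -0.2315  0.208 ] [np.float64(0.0029676904927605314), np.float64(0.002967690492760585)]
crank_grip {'wrist': [[0.63, 322.88, 330.19]], 'top': [], 'scene': [[0.51, 306.62, 312.29]]}
wrist scene [ 0.5549 -0.2349  0.2492] [np.float64(0.0033398529158985744), np.float64(0.0033398529158985097)]
-20 [array([332., 253.]), array([331., 189.])] [array([416., 215.])]
0 [array([333., 259.]), array([333., 187.])] [array([417., 215.])]
15 [array([334., 277.]), array([335., 205.])] [array([418., 212.])]
30 [array([335., 306.]), array([337., 247.])] [array([419., 208.])]
40 [array([335., 331.]), array([338., 290.])] [array([420., 204.])]
58 [array([336., 387.]), array([340., 397.])] [array([421., 196.])]
```

```bash
python3 -m handwheel '[[[0.01,0,0,-0.003,0],[0.01,0,0,-0.003,0],[0.01,0,0,-0.003,0],[0.01,0,0,-0.003,0],[0.01,0,0,-0.003,0],[0.01,0,0,0,0]]]' 25
python3 m.py | head -12
```

```text
time: 26.07
eef_pos: [0.5469, -0.2337, 0.2643]
tcp_rot: [-0.001, 1.0, -0.001, 0.004]
contact_force: [11.0, 0.9, -12.6]
opening: 0.269
finger_force: 25.3
26.0667 [ 0.5469 -0.2337  0.2643] [ 10.9684   0.9301 -12.5993]
crank_hinge {'wrist': [[0.81, 320.13, 363.7]], 'top': [], 'scene': [[0.8, 328.13, 326.59]]}
wrist scene [ 0.6062 -0.2318  0.2153] [np.float64(0.0023374019385846204), np.float64(0.002337401938584603)]
crank_grip {'wrist': [[0.56, 324.1, 329.62]], 'top': [], 'scene': [[0.75, 309.18, 307.68]]}
wrist scene [ 0.5573 -0.2321  0.263 ] [np.float64(0.0002170612282559292), np.float64(0.00021706122825590146)]
-20 [array([331., 244.]), array([331., 183.])] [array([416., 215.])]
0 [array([332., 249.]), array([333., 181.])] [array([417., 215.])]
15 [array([333., 265.]), array([334., 197.])] [array([418., 212.])]
30 [array([334., 291.]), array([336., 235.])] [array([419., 208.])]
40 [array([335., 314.]), array([337., 273.])] [array([420., 204.])]
58 [array([335., 364.]), array([339., 368.])] [array([421., 196.])]
```

```bash
python3 -m handwheel '[[[0.06,0,0,0,0],[0.06,0,0,0,0],[0.06,0,0,0,0],[0.06,0.03,0,0,0],[0.06,0.035,0,0,0],[0,0,0.001,0,0],[0,0,0,0.006,0],[0,0,0,0,0],[0,0,0,0,0],[0,-0.015,0,0,0],[0,-0.01,0,0,0],[0,0,0,0,0]]]' 40
python3 -m handwheel '[[[0,-0.005,0,0,0],[0,-0.004,0,-0.002,0],[0,-0.004,0,-0.002,0],[0,0,0,0,0]]]'
```

```text
time: 27.52
eef_pos: [0.5061, -0.2326, 0.2605]
tcp_rot: [-0.001, 1.0, -0.0, 0.001]
contact_force: [0.6, 1.1, 0.1]
opening: -0.001
finger_force: 0.0
time: 27.85
eef_pos: [0.5177, -0.2325, 0.2648]
tcp_rot: [-0.001, 1.0, -0.0, 0.0]
contact_force: [0.8, 0.3, 1.3]
opening: 0.004
finger_force: 0.0
```

```bash
python3 -m handwheel '[[[0,-0.004,0,-0.001,0],[0,-0.003,0,-0.001,0],[0,-0.003,0,-0.001,0],[0,0,0,0,0]]]'
python3 -m handwheel '[[[0,-0.0025,0,0,0],[0,-0.0025,0,0,0],[0,0,0,0,0]]]'
python3 m.py | head -7
```

```text
time: 28.18
eef_pos: [0.5267, -0.2328, 0.2686]
tcp_rot: [-0.0, 1.0, -0.001, -0.001]
contact_force: [-3.0, -0.2, 2.3]
opening: 0.0
finger_force: 1.5
time: 28.43
eef_pos: [0.5325, -0.2324, 0.2672]
tcp_rot: [-0.0, 1.0, -0.0, 0.0]
contact_force: [-2.2, -0.1, 2.2]
opening: 0.002
finger_force: 1.1
28.4333 [ 0.5325 -0.2324  0.2672] [-2.1774 -0.0718  2.241 ]
crank_hinge {'wrist': [], 'top': [], 'scene': [[0.81, 328.32, 328.18]]}
crank_grip {'wrist': [], 'top': [], 'scene': [[0.71, 315.07, 307.92]]}
-20 [array([329., 267.]), array([328., 208.])] [array([416., 215.])]
0 [array([329., 274.]), array([330., 209.])] [array([417., 215.])]
15 [array([330., 291.]), array([331., 228.])] [array([418., 212.])]
30 [array([331., 318.]), array([332., 268.])] [array([419., 208.])]
```

```bash
python3 -m handwheel '[[[0,-0.002,0,0,0],[0,-0.002,0,0,0],[0,0,0,0,0]]]'
python3 -m handwheel '[[[0,-0.002,0,0,0],[0,-0.001,0,0,0],[0,0,0,0,0]]]'
```

```text
time: 29.13
eef_pos: [0.536, -0.2324, 0.2675]
tcp_rot: [-0.0, 1.0, -0.0, -0.001]
contact_force: [-2.9, 0.2, 2.2]
opening: -0.001
finger_force: 1.9
time: 29.38
eef_pos: [0.537, -0.2326, 0.2678]
tcp_rot: [-0.0, 1.0, -0.0, -0.003]
contact_force: [-10.4, 0.5, 5.6]
opening: -0.002
finger_force: 5.5
```

```bash
python3 -m handwheel '[[[0,-0.0015,0,0,0],[0,0,0,0,0]]]'
python3 -m handwheel '[[[0,0.02,0,0,0],[0,0.03,0,-0.01,0],[0,0.02,0,-0.01,0],[0.06,0,0,-0.01,0],[0.06,0,0,0,0],[0.06,0,0,0,0]]]' 25
python3 m.py
```

```text
time: 29.55
eef_pos: [0.5376, -0.2327, 0.2681]
tcp_rot: [-0.0, 1.0, -0.0, -0.005]
contact_force: [-14.2, 0.2, 7.7]
opening: -0.005
finger_force: 7.3
time: 30.05
eef_pos: [0.4718, -0.2327, 0.2982]
tcp_rot: [-0.0, 1.0, -0.001, 0.002]
contact_force: [0.6, 0.5, -0.8]
opening: 0.423
finger_force: 0.0
30.05 [ 0.4718 -0.2327  0.2982] [ 0.6065  0.4905 -0.8139]
crank_hinge {'wrist': [], 'top': [[0.6, 172.61, 242.59]], 'scene': [[0.86, 328.58, 328.8]]}
top scene [ 0.4776  0.4006 -0.59  ] [np.float64(0.16377522431687683), np.float64(0.16377522431687666)]
crank_grip {'wrist': [], 'top': [[0.74, 429.38, 194.4]], 'scene': [[0.6, 311.1, 309.98]]}
top scene [ 0.5709 -0.2449  0.2787] [np.float64(0.0015816820381549974), np.float64(0.0015816820381550328)]
-20 [array([328., 334.]), array([328., 283.])] [array([416., 215.])]
0 [array([329., 345.]), array([329., 295.])] [array([417., 215.])]
15 [array([329., 363.]), array([330., 320.])] [array([418., 212.])]
30 [array([329., 389.]), array([330., 360.])] [array([419., 208.])]
40 [array([330., 410.]), array([331., 395.])] [array([420., 204.])]
58 [array([330., 452.]), array([332., 470.])] [array([421., 196.])]
```

The push reached the hard stop: force rose only at the end, and the grip now measures in line with the wheel's axis. Next I bring the open fingers in from the robot's side, grip, and tug back to test the latch.

```bash
python3 -m handwheel '[[[0.06,0,-0.005,0.015,0],[0.06,0,0,0.018,0],[0.06,0,0,0,0],[0.06,-0.025,0,0,0],[0.06,-0.025,0,0,0],[0.06,-0.015,0,0,0],[0.06,-0.009,0,0,0],[0.06,0,0,0,0],[0.01,0,0,0,0],[0.01,0,0,0,0],[0.01,0,0,0,0],[0.01,0,0,0,0]]]' 40
python3 -m handwheel '[[[0.01,0,0,0,0],[0.01,0,0,0,0]]]' 40
python3 -m handwheel '[[[0.01,0.002,0,0,0],[0.01,0.002,0,0,0],[0.01,0.002,0,0,0],[0.01,0,0,0,0]]]' 40
```

```text
time: 31.5
eef_pos: [0.5434, -0.2372, 0.2645]
tcp_rot: [-0.0, 1.0, 0.0, -0.001]
contact_force: [-3.5, 1.3, 2.4]
opening: 0.236
finger_force: 38.9
time: 31.67
eef_pos: [0.5435, -0.2373, 0.2646]
tcp_rot: [-0.0, 1.0, 0.0, -0.001]
contact_force: [-3.8, 0.3, 3.3]
opening: 0.24
finger_force: 39.1
time: 32.0
eef_pos: [0.5389, -0.2367, 0.2615]
tcp_rot: [-0.0, 1.0, 0.001, 0.001]
contact_force: [4.6, 0.3, -8.0]
opening: 0.236
finger_force: 42.0
```

```bash
python3 -m handwheel '[[[0.06,0,0,0,0],[0.06,0,0,0,0],[0.06,0,0,0,0],[0.06,0,0,-0.01,0],[0.06,-0.005,0,0,0],[0.06,-0.0045,0,0,0],[0.06,0,0,0,0],[0.01,0,0,0,0],[0.01,0,0,0,0],[0.01,0,0,0,0],[0.01,0,0,0,0],[0.01,0,0,0,0]]]' 40
python3 m.py | head -6
```

```text
time: 33.0
eef_pos: [0.5479, -0.237, 0.274]
tcp_rot: [-0.0, 1.0, 0.0, -0.0]
contact_force: [-0.2, 1.4, 0.7]
opening: 0.261
finger_force: 39.1
33.0 [ 0.5479 -0.237   0.274 ] [-0.1957  1.4277  0.7259]
crank_hinge {'wrist': [], 'top': [], 'scene': [[0.66, 328.32, 329.81]]}
crank_grip {'wrist': [[0.71, 444.1, 44.5]], 'top': [], 'scene': [[0.54, 312.9, 308.11]]}
wrist scene [ 0.4582 -0.1216  0.0704] [np.float64(0.0450941105605177), np.float64(0.04509411056051753)]
-20 [array([336., 239.]), array([336., 181.])] [array([416., 215.])]
0 [array([338., 243.]), array([339., 177.])] [array([417., 215.])]
```

```bash
python3 -m handwheel '[[[0.01,0.003,0,0,0],[0.01,0.003,0,0,0],[0.01,0.002,0,0,0],[0.01,0,0,0,0]]]' 60
```

```text
time: 33.78
eef_pos: [0.5434, -0.2367, 0.271]
tcp_rot: [0.0, 1.0, 0.001, 0.005]
contact_force: [14.2, -0.1, -14.1]
opening: 0.254
finger_force: 59.6
```

```bash
python3 -m handwheel '[[[0.01,0.0025,0,0.004,0],[0.01,0.0025,0,0.003,0],[0.01,0,0,0,0]]]' 60
python3 -m handwheel '[[[0.01,0.0025,0,0.0015,0],[0.01,0.0025,0,0.0015,0],[0.01,0,0,0,0]]]' 60
```

```text
time: 34.03
eef_pos: [0.5395, -0.2374, 0.2677]
tcp_rot: [0.0, 1.0, -0.001, 0.007]
contact_force: [13.5, 1.2, -4.8]
opening: 0.254
finger_force: 58.9
time: 34.28
eef_pos: [0.5364, -0.2377, 0.2657]
tcp_rot: [0.0, 1.0, -0.002, 0.01]
contact_force: [18.2, 0.3, -3.9]
opening: 0.248
finger_force: 58.8
```

The tug meets over 15 N of resistance, far above the hinge friction, so the latch is in. I'll regrip at the tip and start winding.

```bash
python3 -m handwheel '[[[0.05,0,0,0,0],[0.05,0,0,0,0],[0.05,0,0,0,0],[0.05,-0.008,0,-0.0095,0],[0.05,-0.0085,0,0,0],[0.05,0,0,0,0],[0.01,0,0,0,0],[0.01,0,0,0,0],[0.01,0,0,0,0],[0.01,0,0,0,0],[0.01,0,0,0,0]]]' 60
python3 - <<'E'
import numpy as np
f=np.radians(np.arange(5,376,10))
P=np.c_[-.0543*np.cos(f),-.064*np.sin(f),-.0339*np.cos(f)]
for a,d in zip(range(5,400,10),np.diff(P,axis=0)):print(a,a+10,np.round(d,4).tolist())
E
```

```text
time: 35.2
eef_pos: [0.5464, -0.2377, 0.2736]
tcp_rot: [-0.0, 1.0, -0.0, -0.0]
contact_force: [-0.6, -1.9, 1.0]
opening: 0.253
finger_force: 58.8
5 15 [0.0016, -0.011, 0.001]
15 25 [0.0032, -0.0105, 0.002]
25 35 [0.0047, -0.0097, 0.003]
35 45 [0.0061, -0.0085, 0.0038]
45 55 [0.0073, -0.0072, 0.0045]
55 65 [0.0082, -0.0056, 0.0051]
65 75 [0.0089, -0.0038, 0.0056]
75 85 [0.0093, -0.0019, 0.0058]
85 95 [0.0095, 0.0, 0.0059]
95 105 [0.0093, 0.0019, 0.0058]
105 115 [0.0089, 0.0038, 0.0056]
115 125 [0.0082, 0.0056, 0.0051]
125 135 [0.0073, 0.0072, 0.0045]
135 145 [0.0061, 0.0085, 0.0038]
145 155 [0.0047, 0.0097, 0.003]
155 165 [0.0032, 0.0105, 0.002]
165 175 [0.0016, 0.011, 0.001]
175 185 [0.0, 0.0112, 0.0]
185 195 [-0.0016, 0.011, -0.001]
195 205 [-0.0032, 0.0105, -0.002]
205 215 [-0.0047, 0.0097, -0.003]
215 225 [-0.0061, 0.0085, -0.0038]
225 235 [-0.0073, 0.0072, -0.0045]
235 245 [-0.0082, 0.0056, -0.0051]
245 255 [-0.0089, 0.0038, -0.0056]
255 265 [-0.0093, 0.0019, -0.0058]
265 275 [-0.0095, 0.0, -0.0059]
275 285 [-0.0093, -0.0019, -0.0058]
285 295 [-0.0089, -0.0038, -0.0056]
295 305 [-0.0082, -0.0056, -0.0051]
305 315 [-0.0073, -0.0072, -0.0045]
315 325 [-0.0061, -0.0085, -0.0038]
325 335 [-0.0047, -0.0097, -0.003]
335 345 [-0.0032, -0.0105, -0.002]
345 355 [-0.0016, -0.011, -0.001]
355 365 [0.0, -0.0112, 0.0]
365 375 [0.0016, -0.011, 0.001]
```

```bash
python3 -m handwheel '[[[0.01,0.0016,-0.011,0.001,0],[0.01,0.0032,-0.0105,0.002,0],[0.01,0.0047,-0.0097,0.003,0],[0.01,0.0061,-0.0085,0.0038,0],[0.01,0,0,0,0]]]' 60
python3 -m handwheel '[[[0.06,0,0,0,0],[0.06,0,0,0,0],[0.06,0,0,0,0],[0.06,-0.008,0,0.008,0],[0.06,0,0,0,0],[0.01,0,0,0,0],[0.01,0,0,0,0],[0.01,0,0,0,0],[0.01,0,0,0,0],[0.01,0,0,0,0]]]' 50
```

```text
time: 35.62
eef_pos: [0.5287, -0.2795, 0.2625]
tcp_rot: [0.0, 1.0, -0.001, -0.002]
contact_force: [-2.7, -3.2, -0.3]
opening: 0.254
finger_force: 60.9
time: 36.45
eef_pos: [0.5394, -0.2781, 0.2566]
tcp_rot: [-0.0, 1.0, -0.002, 0.001]
contact_force: [0.8, -2.5, -0.0]
opening: 0.265
finger_force: 47.7
```

```bash
python3 -m handwheel '[[[0.01,0.0073,-0.0072,0.0045,0],[0.01,0.0082,-0.0056,0.0051,0],[0.01,0.0089,-0.0038,0.0056,0],[0.01,0.0093,-0.0019,0.0058,0],[0.01,0.0095,0,0.0059,0],[0.01,0.0093,0.0019,0.0058,0],[0.01,0.0089,0.0038,0.0056,0],[0.01,0.0082,0.0056,0.0051,0],[0.01,0.0073,0.0072,0.0045,0],[0.01,0.0061,0.0085,0.0038,0],[0.01,0.0047,0.0097,0.003,0],[0.01,0.0032,0.0105,0.002,0]]]' 50
python3 -m handwheel '[[[0.01,0.0016,0.011,0.001,0],[0.01,0,0.0112,0,0],[0.01,-0.0016,0.011,-0.001,0],[0.01,-0.0032,0.0105,-0.002,0]]]' 50
```

```text
time: 37.45
eef_pos: [0.4574, -0.2478, 0.2066]
tcp_rot: [0.001, 1.0, -0.001, 0.015]
contact_force: [23.8, 6.0, 15.1]
opening: 0.261
finger_force: 50.7
time: 37.78
eef_pos: [0.4593, -0.209, 0.2081]
tcp_rot: [-0.0, 1.0, -0.008, 0.014]
contact_force: [17.8, -9.1, 6.8]
opening: 0.261
finger_force: 50.0
```

```bash
python3 -m handwheel '[[[0.01,-0.008,0.0097,-0.004,0],[0.01,-0.0091,0.0085,-0.0048,0],[0.01,-0.0073,0.0072,-0.0045,0],[0.01,-0.0082,0.0056,-0.0051,0],[0.01,-0.0089,0.0038,-0.0056,0],[0.01,-0.0093,0.0019,-0.0058,0],[0.01,-0.0095,0,-0.0059,0]]]' 50
python3 -m handwheel '[[[0.01,-0.0093,-0.0019,-0.0058,0],[0.01,-0.0089,-0.0038,-0.0056,0],[0.01,0,0,0,0]]]' 50
```

```text
time: 38.37
eef_pos: [0.5074, -0.1676, 0.2381]
tcp_rot: [-0.001, 1.0, 0.001, -0.006]
contact_force: [-14.5, 2.6, 13.1]
opening: 0.259
finger_force: 50.7
time: 38.62
eef_pos: [0.5289, -0.1717, 0.2516]
tcp_rot: [-0.001, 1.0, 0.003, -0.002]
contact_force: [-6.7, 7.9, 14.3]
opening: 0.258
finger_force: 51.6
```

```bash
python3 -m handwheel '[[[0.06,0,0,0,0],[0.06,0,0,0,0],[0.06,0,0,0,0],[0.06,0,0,0,0]]]' 60
python3 -c "
from h import *
st=get_state();print(to(st,[.5165,-.1725,.2545]))"
```

```text
time: 38.95
eef_pos: [0.5289, -0.1736, 0.247]
tcp_rot: [-0.0, 1.0, 0.0, -0.001]
contact_force: [0.1, 0.8, -0.5]
opening: 0.704
finger_force: 0.0
(array([ 0.0124,  0.0011, -0.0075]), None)
```

```bash
python3 -m handwheel '[[[0.06,0.006,0.001,-0.004,0],[0.06,0.0064,0,-0.0035,0],[0.06,0,0,0,0],[0.01,0,0,0,0],[0.01,0,0,0,0],[0.01,0,0,0,0],[0.01,0,0,0,0],[0.01,0,0,0,0]]]' 60
python3 -m handwheel '[[[0.01,-0.0082,-0.0056,-0.0051,0],[0.01,-0.0073,-0.0072,-0.0045,0],[0.01,-0.0061,-0.0085,-0.0038,0],[0.01,0,0,0,0]]]' 60
```

```text
time: 39.62
eef_pos: [0.5174, -0.1724, 0.2561]
tcp_rot: [-0.001, 1.0, 0.0, -0.0]
contact_force: [-0.8, 0.4, 2.5]
opening: 0.256
finger_force: 58.6
time: 39.95
eef_pos: [0.5412, -0.1944, 0.2707]
tcp_rot: [-0.0, 1.0, -0.0, 0.003]
contact_force: [2.8, 2.3, 3.3]
opening: 0.252
finger_force: 59.3
```

```bash
python3 -m handwheel '[[[0.01,-0.0035,-0.0097,-0.002,0],[0.01,-0.0015,-0.0105,-0.001,0],[0.01,-0.0005,-0.011,0,0],[0.01,0,-0.0112,0,0],[0.01,0.0008,-0.011,0,0],[0.01,0.002,-0.0105,0.0013,0],[0.01,0.0037,-0.0097,0.002,0],[0.01,0.0061,-0.0085,0.0038,0],[0.01,0,0,0,0]]]' 60
```

```text
time: 40.7
eef_pos: [0.5304, -0.2792, 0.2646]
tcp_rot: [0.001, 1.0, -0.003, -0.002]
contact_force: [-1.7, -4.9, 2.1]
opening: 0.254
finger_force: 59.2
```

```bash
python3 -m handwheel '[[[0.06,0,0,0,0],[0.06,0,0,0,0],[0.06,0,0,0,0],[0.06,-0.009,0,0.007,0],[0.06,0,0,0,0],[0.01,0,0,0,0],[0.01,0,0,0,0],[0.01,0,0,0,0],[0.01,0,0,0,0],[0.01,0,0,0,0]]]' 50
python3 -m handwheel '[[[0.01,0.0067,-0.0072,0.0041,0],[0.01,0.0075,-0.0056,0.0047,0],[0.01,0.0082,-0.0038,0.0051,0],[0.01,0.0085,-0.0019,0.0053,0],[0.01,0.0087,0,0.0054,0],[0.01,0.0085,0.0019,0.0053,0],[0.01,0.0082,0.0038,0.0051,0],[0.01,0.0075,0.0056,0.0047,0],[0.01,0.0067,0.0072,0.0041,0],[0.01,0.0055,0.0085,0.0035,0],[0.01,0.0043,0.0097,0.0027,0],[0.01,0.003,0.0105,0.0018,0]]]' 50
python3 -m handwheel '[[[0.01,0.001,0.011,0.001,0],[0.01,0,0.0112,0,0],[0.01,-0.002,0.011,-0.001,0],[0.01,-0.0045,0.0105,-0.003,0],[0.01,-0.006,0.0097,-0.003,0],[0.01,-0.007,0.0085,-0.0038,0]]]' 50
```

```text
time: 41.53
eef_pos: [0.5413, -0.2771, 0.2587]
tcp_rot: [-0.0, 1.0, -0.001, 0.001]
contact_force: [0.7, -2.6, 0.6]
opening: 0.269
finger_force: 48.7
time: 42.53
eef_pos: [0.4589, -0.2475, 0.2079]
tcp_rot: [-0.0, 1.0, -0.001, 0.003]
contact_force: [6.8, 0.7, 6.4]
opening: 0.263
finger_force: 49.4
time: 43.03
eef_pos: [0.473, -0.186, 0.217]
tcp_rot: [-0.001, 1.0, -0.001, -0.004]
contact_force: [-10.3, -2.2, 11.3]
opening: 0.258
finger_force: 49.9
```

```bash
python3 -m handwheel '[[[0.01,-0.0065,0.0072,-0.004,0],[0.01,-0.0078,0.0056,-0.005,0],[0.01,-0.0085,0.0038,-0.0053,0],[0.01,-0.009,0.0019,-0.0056,0],[0.01,-0.009,0,-0.0056,0],[0.01,-0.009,-0.0019,-0.0055,0],[0.01,-0.0085,-0.0038,-0.0053,0],[0.01,0,0,0,0],[0.06,0,0,0,0],[0.06,0,0,0,0],[0.06,0,0,0,0],[0.06,0,0,0,0]]]' 50
python3 -c "
from h import *
st=get_state();print(st['eef_pos'],to(st,[.5165,-.1735,.2545]))"
```

```text
time: 44.03
eef_pos: [0.5337, -0.1725, 0.2511]
tcp_rot: [-0.0, 1.0, 0.0, -0.001]
contact_force: [0.8, -0.1, -0.5]
opening: 0.699
finger_force: 0.0
[ 0.5337 -0.1725  0.2511] (array([ 0.0172, -0.001 , -0.0034]), None)
```

```bash
python3 -m handwheel '[[[0.06,0.008,0,-0.0035,0],[0.06,0.008,0,0,0],[0.06,0,0,0,0],[0.01,0,0,0,0],[0.01,0,0,0,0],[0.01,0,0,0,0],[0.01,0,0,0,0],[0.01,0,0,0,0]]]' 60
python3 -m handwheel '[[[0.01,-0.008,-0.0056,-0.0051,0],[0.01,-0.007,-0.0072,-0.0045,0],[0.01,-0.0061,-0.0085,-0.0038,0],[0.01,0,0,0,0]]]' 60
```

```text
time: 44.7
eef_pos: [0.5184, -0.1727, 0.2562]
tcp_rot: [-0.0, 1.0, -0.0, -0.0]
contact_force: [-1.1, -0.2, 0.8]
opening: 0.249
finger_force: 58.6
time: 45.03
eef_pos: [0.5409, -0.1957, 0.2701]
tcp_rot: [-0.0, 1.0, -0.001, 0.001]
contact_force: [0.5, -1.3, 1.8]
opening: 0.252
finger_force: 59.1
```

```bash
python3 -m handwheel '[[[0.01,-0.0035,-0.0097,-0.002,0],[0.01,-0.0015,-0.0105,-0.001,0],[0.01,-0.0005,-0.011,0,0],[0.01,0,-0.0112,0,0],[0.01,0.0008,-0.011,0,0],[0.01,0.002,-0.0105,0.0013,0],[0.01,0.0037,-0.0097,0.002,0],[0.01,0.0061,-0.0085,0.0038,0],[0.01,0,0,0,0]]]' 60
python3 -m handwheel '[[[0.06,0,0,0,0],[0.06,0,0,0,0],[0.06,0,0,0,0],[0.06,-0.009,0,0.007,0],[0.06,0,0,0,0],[0.01,0,0,0,0],[0.01,0,0,0,0],[0.01,0,0,0,0],[0.01,0,0,0,0],[0.01,0,0,0,0]]]' 50
python3 - <<'E'
from h import *
st=get_state();print(st['time'],st['eef_pos'],np.degrees(np.arcsin((-.2315-st['eef_pos'][1])/.064)))
E
```

```text
time: 45.78
eef_pos: [0.5302, -0.2792, 0.2631]
tcp_rot: [0.001, 1.0, -0.002, -0.002]
contact_force: [1.1, -4.4, -4.1]
opening: 0.255
finger_force: 58.8
time: 46.62
eef_pos: [0.5418, -0.2768, 0.2588]
tcp_rot: [-0.0, 1.0, -0.001, 0.001]
contact_force: [1.3, -2.3, 0.3]
opening: 0.263
finger_force: 48.9
46.6167 [ 0.5418 -0.2768  0.2588] 45.110474259642885
```

```bash
python3 -m handwheel '[[[0.01,0.007,-0.0072,0.0043,0],[0.01,0.008,-0.0056,0.005,0],[0.01,0.0088,-0.0038,0.0055,0],[0.01,0.0046,-0.001,0.0028,0],[0.01,0,0,0,0],[0.01,0,0,0,0]]]' 50
python3 -m handwheel '[[[0.085,0,0,0,0],[0.085,0,0,0,0],[0.085,0,0,0,0],[0.085,0,0,0,0],[0.085,0.01,0,-0.016,0],[0.085,0.01,0,-0.016,0],[0.085,0.01,0,-0.03,0],[0.085,0.02,0,-0.035,0],[0.085,0.02,0,-0.02,0],[0.085,0,0.04,0,0],[0.085,0,0.04,0,0],[0.085,0,0,0,0]]]' 50
python3 - <<'E'
from h import *
st=get_state();print(st['time'],st['eef_pos'],st['contact_force'])
C={'wrist':cam('wrist',st),'top':cam('top'),'scene':cam('scene')}
I={n:viewer.read_camera(n) for n in C}
for n in I: cv2.imwrite(f'pics/f_{n}.png',I[n])
from itertools import combinations
for w in('crank_hinge','crank_grip','plate_mid','roller_handle'):
    q={n:pin(n,w,1) for n in C};print(w,{n:np.round(v,2).tolist() for n,v in q.items()})
    for a,b in combinations([n for n in C if q[n]],2): print(' ',a,b,*tri([ray(C[a],*q[a][0][1:]),ray(C[b],*q[b][0][1:])]))
# predicted hinge/grip at 80 deg; plate corner projections vs slope
c=np.array([.558,-.2315,.166]);n=np.array([-.53,0,.848]);xw=np.array([.848,0,.53])
for f in(70,80,90):
    f_=np.radians(f);H=c+.014*n+.064*(np.cos(f_)*xw-np.sin(f_)*np.array([0,1,0]));print(f,H,H+.065*n)
pm=np.array([.637,.046,.115])
for n_ in('top','scene'):
    m=viewer.outline_of(n_,'plate')
    if m:
        e=m[0]['extent'];print(n_,m[0]['confidence'],np.round([e[0]*640,e[1]*480,(e[0]+e[2])*640,(e[1]+e[3])*480],1))
    for s in(36,40,44):
        a=np.radians(s);ux=np.array([np.cos(a),0,np.sin(a)]);uz=np.array([-np.sin(a),0,np.cos(a)])
        Q=np.array([proj(C[n_],pm+uz*k+ux*i*.12+np.array([0,j*.11,0])) for i in(-1,1) for j in(-1,1) for k in(.02,.012)]);print(s,Q.min(0).round(1),Q.max(0).round(1))
E
```

```text
time: 47.12
eef_pos: [0.511, -0.2935, 0.2392]
tcp_rot: [-0.0, 1.0, 0.001, -0.003]
contact_force: [-3.6, -0.1, -0.7]
opening: 0.264
finger_force: 49.3
time: 48.12
eef_pos: [0.4432, -0.2094, 0.3595]
tcp_rot: [-0.002, 1.0, 0.0, 0.002]
contact_force: [0.2, 0.2, 0.1]
opening: 0.997
finger_force: 0.0
48.1167 [ 0.4432 -0.2094  0.3595] [0.2472 0.213  0.0981]
crank_hinge {'wrist': [[0.57, 224.7, 328.7]], 'top': [], 'scene': [[0.5, 297.09, 345.5]]}
  wrist scene [ 0.5535 -0.2931  0.179 ] [np.float64(0.002895485956399188), np.float64(0.002895485956399287)]
crank_grip {'wrist': [[0.88, 209.73, 326.69]], 'top': [], 'scene': [[0.74, 283.07, 326.4]]}
  wrist scene [ 0.5189 -0.291   0.2354] [np.float64(6.121181326393862e-05), np.float64(6.121181326391298e-05)]
plate_mid {'wrist': [[0.81, 552.13, 368.78]], 'top': [], 'scene': [[0.74, 376.77, 275.52]]}
  wrist scene [0.6279 0.0435 0.1261] [np.float64(0.001685939228810616), np.float64(0.001685939228810475)]
roller_handle {'wrist': [], 'top': [[0.98, 173.5, 338.3]], 'scene': [[0.93, 362.18, 210.0]]}
  top scene [ 0.3326  0.417  -0.049 ] [np.float64(0.09085841226833366), np.float64(0.09085841226833369)]
70 [ 0.5691 -0.2916  0.1895] [ 0.5347 -0.2916  0.2446]
80 [ 0.56   -0.2945  0.1838] [ 0.5256 -0.2945  0.2389]
90 [ 0.5506 -0.2955  0.1779] [ 0.5161 -0.2955  0.233 ]
top 0.7 [254.7 137.4 351.9 225.9]
36 [251.1 135.4] [345.5 230.1]
40 [250.7 137. ] [345.6 229. ]
44 [250.3 138.8] [345.6 227.7]
scene 0.91 [334.2 242.  423.5 308.9]
36 [328.1 244.1] [426.4 305.2]
40 [329.2 241.9] [424.8 307.3]
44 [330.6 239.9] [423.  309.3]
```

Run:
```python
from h import *
viewer.read_camera('scene');s=cam('scene')
print(at_z(s,362.2,210,.026))
for w in('resin','hardener','cup','tape','solvent','spreader'): print(w,np.round(pin('scene',w,1),1).tolist())
print(get_state()['time'],sign_off())
```

```text
[0.4402 0.385  0.026 ]
resin [[0.8, 307.1, 269.6]]
hardener [[0.6, 300.1, 291.5]]
cup [[0.6, 279.0, 314.2]]
tape [[0.6, 259.1, 339.4]]
solvent [[0.8, 238.9, 379.1]]
spreader [[0.6, 341.6, 242.1]]
the job is handed in; nothing more can be done
49.3167 None
```

I signed the job off at 49.3 s: the roller lies flat in the tray, the handle is latched out (it held against a tug), and the plate slopes at about 40° by camera measurement; the bottles, can, cup, tape and spreader all stayed within camera error of where they started.

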